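# Clip the long gauge bar into its stand

### The arm

A 6-joint arm with a two-finger parallel gripper is mounted at the origin on a cart in front of the work surface, level with it; the furniture and walls round the work are solid. World frame = base frame: x ahead of the robot, y to its left, z up, the work surface at z = 0. Lengths are in m, angles in rad, forces in N, time in s.
With the tool pointing down it reaches from about 0.375 to 0.975 m from the base axis. Payload 3.8 kg.
Tool frame: the origin (TCP) lies at the very end of the fingers, on their centre line; the grasp point (between the pads) lies 19 mm behind it; z points along the fingers, x is the direction in which the jaws open and shut, and the axes are right-handed (so a half turn about z gives the same grasp; the last joint's range is limited). The gripper opens to 85 mm and grips with 20 to 120 N. Pads are 22 mm wide; open, the fingers measure 114 mm over their backs; the gripper's body (76 mm by 85 mm) begins 54 mm behind the grasp point. The pads swing forward as they close: fully open they stand 13 mm farther back than shut.
Start: joints at [-1.199, 0.264, 1.604, -0, 1.274, -0.037], TCP at [0.268, -0.619, 0.231] pointing down, gripper open.
Joint ranges: [-2.63, 2.63], [-0.94, 2.18], [0.31, 2.57], [-1.31, 4.45], [0, 2.66], [-2.55, 2.55]. Speed limits (rad/s): [2.57, 2.57, 3.14, 3.14, 3.14, 3.14].

### API

Orientations are given as a unit quaternion [w, x, y, z].
In Python, from cell import move_ptp, move_l, goto_joints, move_gripper, wait, solve_ik, observe, grab_frame, camera_info, Unreachable, sign_off gives the robot as it stands. The module is installed in compiled form; this text tells all that it offers. Calls block until the motion is done:
- move_ptp(position, orientation): joint-space move of the TCP to a pose.
- move_l(position, attitude=None, feed=0.15, contact_N=None): straight line of the TCP; attitude=None keeps the orientation; feed is the mean speed in m/s. With contact_N (N) it stops when the force on the tool has changed by that much, and returns True; else False.
- goto_joints(angles): joint-space move.
- move_gripper(opening): opening from 0.0 (shut) to 1.0 (fully open); the grip force is fixed at half the most; returns when the fingers have stopped.
- wait(seconds).
- solve_ik(position, orientation): joint angles nearest the present ones, or None.
- observe(): the state.
- grab_frame(name): name is "scene" or "top" or "wrist"; returns the picture (384x512x3 uint8, red, green, blue); there is no depth.
- camera_info(name): a dict with "camera_matrix" (3x3 intrinsics, pixels), "k1" (the pictures are not rectified: a ray, as slopes to the right and down, at radius r is drawn at 1 + k1 r^2 times it, then the intrinsics apply), "rvec" (rotation vector, rad) and "tvec" (3), from world to camera coordinates, as OpenCV has them. Camera axes: x right, y down, z forward; pixel columns grow to the right and rows downward; lengths in m; the calibration is good to about 2 mm. A picture is of the moment at which its call begins: read the wrist's pose just before it. camera_info takes no time and is no camera call; for the wrist camera it gives the pose at the moment of the call.
A pose or a line that the arm cannot do raises Unreachable and nothing moves.
- sign_off(): hands the job in, once; it reports no verdict.
The state is a dict: "clock": time; "joint_positions": joint angles; "joint_vel": joint speeds; "joint_torque": joint torques, N m; "ee_pos": TCP position; "orientation": TCP orientation; "ft_force": force on the tool from outside, world axes, zero at the start; "moment": the same for the moment, N m; "gripper_width": opening from 0.0 (shut) to 1.0 (fully open).
Only numpy, scipy, OpenCV 4.12 (cv2) and the standard library are available. Lean on these libraries where they do the work, as an engineer would, in place of code of your own. Each camera call takes 0.05 s, during which the arm holds its last target.

### The job

Put the long aluminium gauge bar away in its stand: lay it across the two spring clips, with its black grip midway between them, and press it straight down until it has snapped fully home in both clips, then let go of it. Leave the short bar where it lies.

Things in the scene. Friction and masses are not known exactly. Their poses are not given: they have to be found in the camera images.
- long_bar: The bar to store: round aluminium, 18 mm thick, 160 mm long, about 0.12 kg, lying flat on the worktop. Round its middle is a black square plastic grip, 24 x 24 mm across, 40 mm long; the bar lies on a flat side of it and does not roll. Origin: middle of the bar on its axis, 12 mm above the worktop while it lies there. y axis along the bar, x across it, z up.
- short_bar: A second bar, to be left alone: same 18 mm aluminium and same black 24 x 24 x 40 mm grip, but only 100 mm long. Same origin and axes. The two bars may lie in either place.
- clip_stand: The stand, fixed: aluminium plate 64 x 150 mm, 10 mm thick, bearing two upward-open spring-steel C-clips. Origin: centre of its underside; y axis from clip to clip (along a seated bar), x across, z up. Clips are centred at y = +50 and -50 mm, each 14 mm wide along y, leaving 86 mm between them for grip and fingers, with only the plate below. Top of the clips: 67 mm above the worktop.
- clip_seat (a point): Middle of a fully seated bar's axis: midway between the clips, 46 mm above the worktop; axes as the stand. Each clip's mouth is about 34 mm wide at the top and 13 mm at its lips, 54 mm above the worktop. Laid in the mouths the bar stops with its axis about 61 mm up; about 14 N down in all spreads the jaws, then it snaps in and is held.
Not all that is in view belongs to the job. Of the things like the clip_stand, leave any that is orange; of the rest the larger one is meant.

How it is judged:
By the outcome, as a careful person would: the job done as asked, in the order asked, and still so for the second after the job is handed in, with the robot touching nothing.
It also fails if it takes over 29 s, if anything falls off the work surface, if the arm or the gripper's body presses on something with over 40 N, if the wrist force passes 120 N, or if a joint passes its speed limit or range.

## Working session

There is one attempt and no reset: what is moved stays moved. The work goes in short steps, each a Python script; the robot and the scene stay as the last script left them, time stands still between calls to the robot, and variables do not carry over. Pictures are saved under pics/ and viewed, and the job is handed in when it is done.

```bash
ls; mkdir -p pics
python3 - <<'E'
from cell import *
import cv2
for n in ["scene","top","wrist"]:
    ci=camera_info(n); im=grab_frame(n); cv2.imwrite(f"pics/a_{n}.png",im[:,:,::-1])
    print(n,ci)
o=observe();print(o['clock'],o['ee_pos'],o['orientation'],o['gripper_width'],o['ft_force'])
E
```

```text
pics
scene {'camera_matrix': array([[367.98697533,   0.        , 256.77309461],
       [  0.        , 367.98697533, 191.6934484 ],
       [  0.        ,   0.        ,   1.        ]]), 'k1': -0.0576551588962879, 'rvec': array([ 0.7582706 , -2.33031606,  1.40090269]), 'tvec': array([0.60760844, 0.14087567, 0.74350157])}
top {'camera_matrix': array([[415.52253552,   0.        , 254.38525326],
       [  0.        , 415.52253552, 190.78875023],
       [  0.        ,   0.        ,   1.        ]]), 'k1': -0.12830315959948982, 'rvec': array([ 2.13715165, -2.085767  ,  0.22080637]), 'tvec': array([0.1615483 , 0.6080152 , 1.00675667])}
wrist {'camera_matrix': array([[286.12962895,   0.        , 256.55010246],
       [  0.        , 286.12962895, 188.6631695 ],
       [  0.        ,   0.        ,   1.        ]]), 'k1': -0.01538077924739174, 'rvec': array([-2.39453768,  1.57331974,  0.25419888]), 'tvec': array([-0.67430087, -0.03995583,  0.38054236])}
0.15 [ 0.2681087  -0.61883581  0.23021072] [-5.34775863e-04  8.35913949e-01 -5.48859774e-01 -7.29993719e-04] 1.0030742601206557 [0.29662843 0.50729579 0.33040898]
```

View pics/a_top.png

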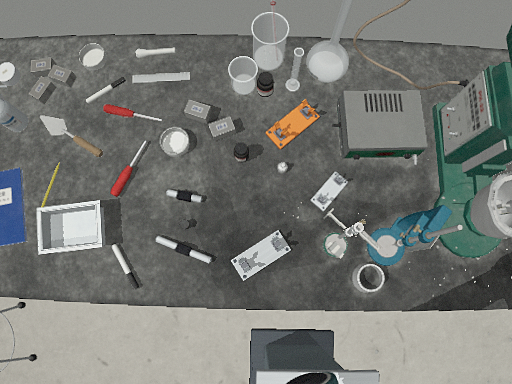

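View pics/a_scene.png

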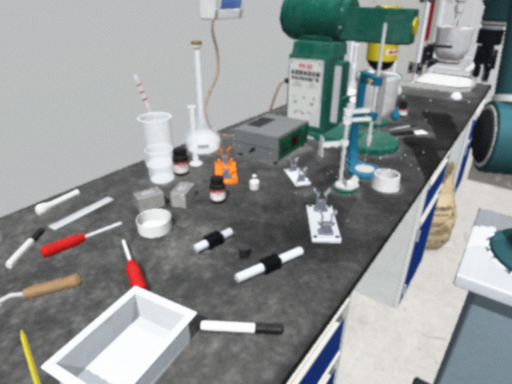

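View pics/a_wrist.png

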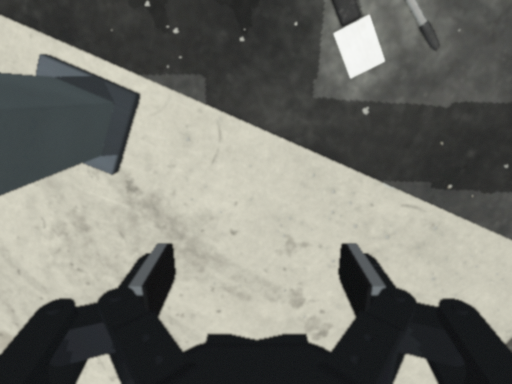

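```bash
cat > h.py <<'E'
import numpy as np, cv2
from scipy.spatial.transform import Rotation as R
from cell import *
def ray(ci,uv):
    K=ci['camera_matrix'];D=np.array([ci['k1'],0,0,0,0.])
    p=cv2.undistortPoints(np.array(uv,float).reshape(-1,1,2),K,D).reshape(-1,2)
    Rm=cv2.Rodrigues(ci['rvec'])[0]
    c=-Rm.T@ci['tvec']
    d=np.c_[p,np.ones(len(p))]@Rm
    return c,d
def onplane(ci,uv,z):
    c,d=ray(ci,uv); return c+d*((z-c[2])/d[:,2])[:,None]
def proj(ci,P):
    return cv2.projectPoints(np.array(P,float).reshape(-1,3),ci['rvec'],ci['tvec'],ci['camera_matrix'],np.array([ci['k1'],0,0,0,0.]))[0].reshape(-1,2)
E
python3 - <<'E'
from h import *
im=cv2.imread('pics/a_top.png')
c=im[180:310,145:345]; cv2.imwrite('pics/a_topz.png',cv2.resize(c,None,fx=4,fy=4,interpolation=cv2.INTER_CUBIC))
im=cv2.imread('pics/a_scene.png')
c=im[175:295,180:360]; cv2.imwrite('pics/a_scz.png',cv2.resize(c,None,fx=4,fy=4,interpolation=cv2.INTER_CUBIC))
ci=camera_info('top')
print(onplane(ci,[[183,249],[185,196],[261,255],[329,192],[293,124]],0.012))
print(ray(ci,[[0,0]])[0], ray(camera_info('scene'),[[0,0]])[0])
E
```

```text
[[ 0.45314556  0.36098843  0.012     ]
 [ 0.59575214  0.36357926  0.012     ]
 [ 0.44300905  0.15492712  0.012     ]
 [ 0.61638347 -0.02599353  0.012     ]
 [ 0.80922535  0.07255278  0.012     ]]
[0.38257744 0.1736371  1.11032607] [0.14483383 0.8351051  0.47270625]
```

View pics/a_topz.png

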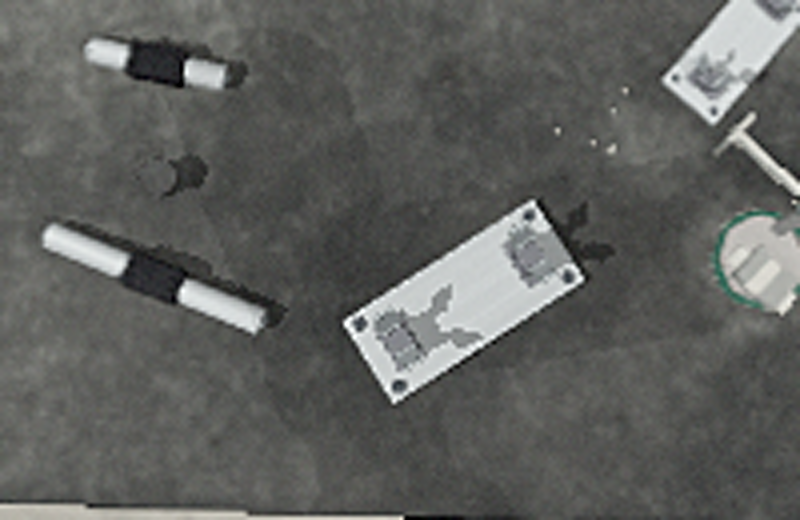

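View pics/a_scz.png

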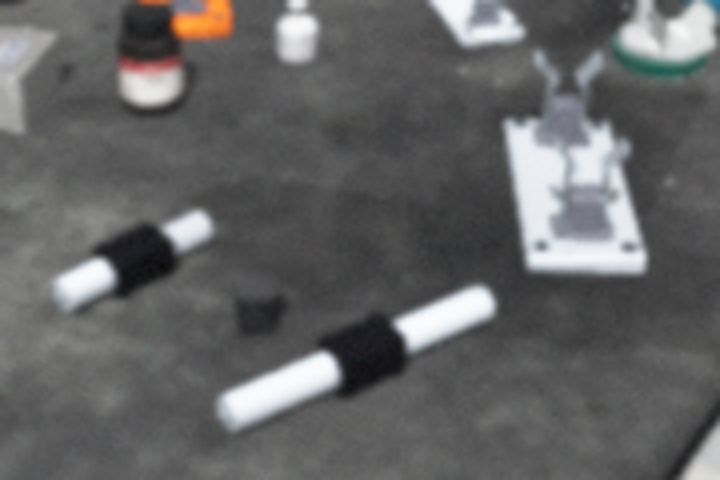

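```bash
cat >> h.py <<'E'
def whites(im,roi,thr=135):
    x0,y0,x1,y1=roi
    m=np.zeros(im.shape[:2],np.uint8)
    m[y0:y1,x0:x1]=(im[y0:y1,x0:x1].min(2)>thr)*255
    return m
E
python3 - <<'E'
from h import *
im=cv2.imread('pics/a_top.png'); ci=camera_info('top')
def corners(roi,thr,z,close):
    m=whites(im,roi,thr)
    if close: m=cv2.morphologyEx(m,cv2.MORPH_CLOSE,np.ones((close,close)))
    cs,_=cv2.findContours(m,0,cv2.CHAIN_APPROX_NONE); pts=np.vstack([c for c in cs if cv2.contourArea(c)>15])
    P=onplane(ci,pts.reshape(-1,2),z)[:,:2]
    r=cv2.minAreaRect((P*1000).astype(np.float32)); b=cv2.boxPoints(r)
    print(r); print(np.round(b,1)); return b
corners((225,225,300,285),100,.010,9)
corners((150,230,215,268),135,.012,0)
corners((160,185,210,206),135,.012,0)
corners((305,165,350,215),100,.010,9)
E
```

```text
((448.15509033203125, 159.39462280273438), (74.5123291015625, 150.13211059570312), 34.13261413574219)
[[375.2 200.6]
 [459.4  76.4]
 [521.1 118.2]
 [436.9 242.4]]
((452.6264343261719, 361.9062194824219), (158.2195587158203, 16.622262954711914), 69.7607192993164)
[[417.5 290.6]
 [433.1 284.8]
 [487.8 433.3]
 [472.2 439. ]]
((597.5477905273438, 368.92730712890625), (97.20384216308594, 16.225345611572266), 79.72322845458984)
[[580.9 322.6]
 [596.9 319.7]
 [614.2 415.3]
 [598.2 418.2]]
((614.9310302734375, -27.283401489257812), (102.96318054199219, 146.56997680664062), 77.1643295288086)
[[532.  -61.2]
 [674.9 -93.8]
 [697.8   6.6]
 [554.9  39.2]]
```

```bash
cat >> h.py <<'E'
def qdown(th):
    # tool z down, tool x along world angle th
    x=np.array([np.cos(th),np.sin(th),0]);z=np.array([0,0,-1.]);y=np.cross(z,x)
    q=R.from_matrix(np.c_[x,y,z]).as_quat(); return q[[3,0,1,2]]
E
python3 - <<'E'
from h import *
o=observe();q=o['orientation'];Rt=R.from_quat(q[[1,2,3,0]] if hasattr(q,'shape') else np.array(q)[[1,2,3,0]]).as_matrix()
ci=camera_info('wrist');Rc=cv2.Rodrigues(ci['rvec'])[0];c=-Rc.T@ci['tvec']
print('cam in tool',Rt.T@(c-o['ee_pos']),'axes (cols) in tool\n',Rt.T@Rc.T)
b=np.deg2rad(69.8); s=np.deg2rad(-55.9)
for nm,p,a in [('bar',(.4526,.3619),b),('stand',(.446,.158),s)]:
  for k in (-np.pi/2,np.pi/2):
    for z in (.003,.2):
      print(nm,k,z,solve_ik([*p,z],qdown(a+k)))
E
```

```text
cam in tool [ 0.0001986  -0.08065741 -0.14303579] axes (cols) in tool
 [[ 9.99999289e-01 -1.05003735e-03  5.65860110e-04]
 [ 8.19926587e-04  9.49667578e-01  3.13258389e-01]
 [-8.66312010e-04 -3.13257702e-01  9.49667764e-01]]
bar -1.5707963267948966 0.003 [ 6.31516965e-01  3.27385564e-01  1.99084338e+00 -4.44089210e-16
  8.23363710e-01  9.84073474e-01]
bar -1.5707963267948966 0.2 [ 6.31516965e-01  1.06517563e-01  1.84786580e+00 -4.44089210e-16
  1.18720929e+00  9.84073474e-01]
bar 1.5707963267948966 0.003 [ 6.31516965e-01  3.27385564e-01  1.99084338e+00 -4.44089210e-16
  8.23363710e-01 -2.15751918e+00]
bar 1.5707963267948966 0.2 [ 6.31516965e-01  1.06517563e-01  1.84786580e+00 -4.44089210e-16
  1.18720929e+00 -2.15751918e+00]
stand -1.5707963267948966 0.003 None
stand -1.5707963267948966 0.2 None
stand 1.5707963267948966 0.003 [ 2.87815677e-01  1.54665734e-01  2.21573900e+00 -4.44089210e-16
  7.71187919e-01 -3.07341598e-01]
stand 1.5707963267948966 0.2 [ 2.87815677e-01 -1.01577822e-01  2.05646202e+00 -4.44089210e-16
  1.18670846e+00 -3.07341598e-01]
```

Run:
```python
from h import *
a=cv2.imread('pics/a_top.png')[150:310,290:512]; cv2.imwrite('pics/b_t.png',cv2.resize(a,None,fx=3.5,fy=3.5,interpolation=cv2.INTER_CUBIC))
a=cv2.imread('pics/a_scene.png')[20:220,280:440]; cv2.imwrite('pics/b_s.png',cv2.resize(a,None,fx=3,fy=3,interpolation=cv2.INTER_CUBIC))
```

```text
(no output)
```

View pics/b_t.png

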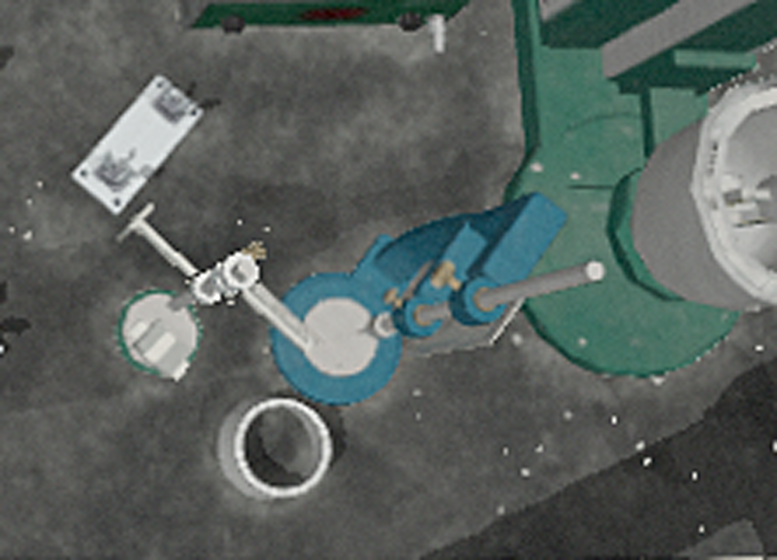

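View pics/b_s.png

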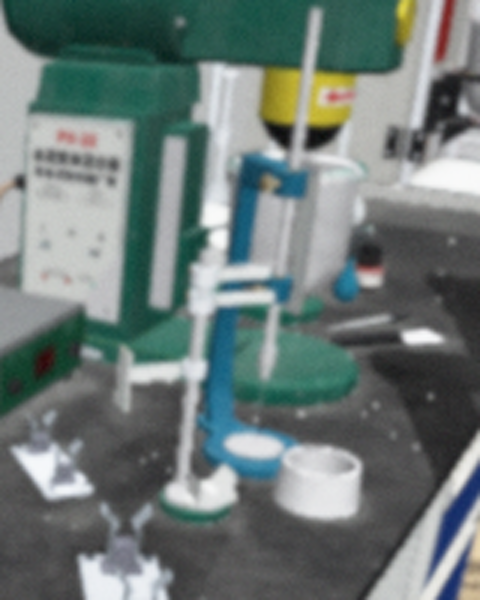

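Run:
```python
from h import *
t=camera_info('top');s=camera_info('scene')
def tri(a,b):
    c1,d1=ray(t,[a]);c2,d2=ray(s,[b]);d1=d1[0];d2=d2[0]
    k=np.linalg.lstsq(np.c_[d1,-d2],c2-c1,rcond=None)[0]
    p,q=c1+d1*k[0],c2+d2*k[1];print(np.round((p+q)/2,3),'gap',np.linalg.norm(p-q))
tri((460,227),(385,23));tri((359,227),(348,105));tri((369,270),(387,172))
print(onplane(t,[[490,200],[440,250],[512,200],[369,277],[480,250]],0.0)) 
o=observe()
for z in (.25,.3,.35,.4,.45):
  for r in (.38,.42,.46):
    th=-1.199
    # keep yaw relative
    j=solve_ik([r*np.cos(th),r*np.sin(th),z],o['orientation']); print(z,r,None if j is None else np.round(j,2))
```

```text
[ 0.475 -0.18   0.421] gap 0.004216274432758503
[ 0.497 -0.049  0.232] gap 0.005762378090430665
[ 0.401 -0.124  0.044] gap 0.014296610579891712
[[ 6.06990619e-01 -4.95795155e-01  0.00000000e+00]
 [ 4.64372396e-01 -3.34838638e-01 -2.22044605e-16]
 [ 6.08440304e-01 -5.66366525e-01  0.00000000e+00]
 [ 3.90609721e-01 -1.33787141e-01  0.00000000e+00]
 [ 4.64844968e-01 -4.53327915e-01  0.00000000e+00]]
0.25 0.38 [-1.26 -0.34  2.15 -0.    1.33 -0.1 ]
0.25 0.42 [-1.26 -0.25  2.09 -0.    1.31 -0.1 ]
0.25 0.46 [-1.25 -0.16  2.02 -0.    1.29 -0.09]
0.3 0.38 [-1.26 -0.36  2.08 -0.    1.43 -0.1 ]
0.3 0.42 [-1.26 -0.27  2.01 -0.    1.4  -0.1 ]
0.3 0.46 [-1.25 -0.19  1.95 -0.    1.38 -0.09]
0.35 0.38 [-1.26 -0.37  1.99 -0.    1.52 -0.1 ]
0.35 0.42 [-1.26 -0.29  1.93 -0.    1.5  -0.1 ]
0.35 0.46 [-1.25 -0.2   1.87 -0.    1.48 -0.09]
0.4 0.38 [-1.26 -0.37  1.91 -0.    1.61 -0.1 ]
0.4 0.42 [-1.26 -0.29  1.85 -0.    1.58 -0.1 ]
0.4 0.46 [-1.25 -0.21  1.79 -0.    1.57 -0.09]
0.45 0.38 [-1.26 -0.36  1.81 -0.    1.69 -0.1 ]
0.45 0.42 [-1.26 -0.28  1.76 -0.    1.67 -0.1 ]
0.45 0.46 [-1.25 -0.21  1.69 -0.    1.65 -0.09]
```

Run:
```python
from h import *
o=observe();th=-1.199
move_ptp([.40*np.cos(th),.40*np.sin(th),.45],o['orientation'])
print(observe()['clock'])
s=np.deg2rad(-55.9)
q=qdown(s+np.pi/2)
j=np.array(observe()['joint_positions']); j[0]=.28; j[5]=-.3
goto_joints(j)
print(observe()['clock'],observe()['ee_pos'])
move_ptp([.446,.158,.18],q)
ci=camera_info('wrist');im=grab_frame('wrist')
np.save('w1.npy',np.r_[ci['rvec'],ci['tvec']])
cv2.imwrite('pics/c1.png',im[:,:,::-1]);print(observe()['clock'],observe()['ee_pos'])
move_gripper(.55)
print(observe()['clock'])
b=np.deg2rad(69.8)
move_ptp([.4526,.3619,.16],qdown(b-np.pi/2))
ci=camera_info('wrist');im=grab_frame('wrist')
np.save('w2.npy',np.r_[ci['rvec'],ci['tvec']])
cv2.imwrite('pics/c2.png',im[:,:,::-1]);o=observe();print(o['clock'],o['ee_pos'],o['gripper_width'],o['ft_force'])
```

```text
1.475
3.4833 [0.37745718 0.13377435 0.44882201]
4.6083 [0.44757389 0.15822156 0.18211103]
5.075
6.3 [0.45269874 0.36130299 0.15998842] 0.5514271323965961 [ 0.12056869 -1.10842232 -0.09528897]
```

View pics/c1.png

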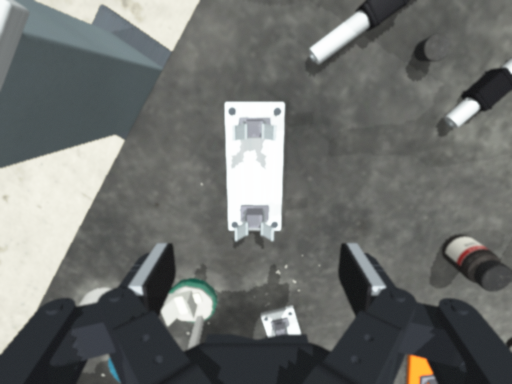

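View pics/c2.png

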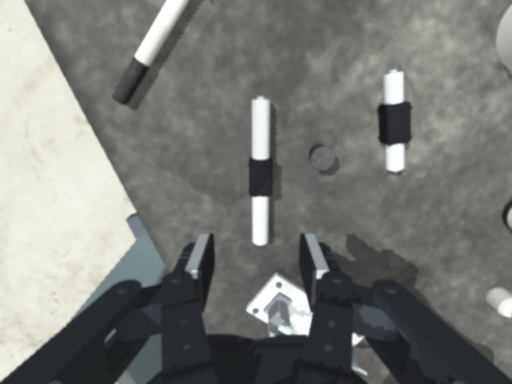

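Run:
```python
from h import *
a=cv2.imread('pics/c1.png')[90:250,210:300]; cv2.imwrite('pics/c1z.png',cv2.resize(a,None,fx=3.7*1,fy=3.7,interpolation=cv2.INTER_CUBIC))
w=np.load('w2.npy');ci=camera_info('wrist');ci['rvec'],ci['tvec']=w[:3],w[3:]
im=cv2.imread('pics/c2.png')
def rect(m,ci,z):
    cs,_=cv2.findContours(m,0,cv2.CHAIN_APPROX_NONE); pts=np.vstack([c for c in cs if cv2.contourArea(c)>40])
    P=onplane(ci,pts.reshape(-1,2),z)[:,:2]
    r=cv2.minAreaRect((P*1000).astype(np.float32));print(r,np.round(cv2.boxPoints(r),1).tolist())
rect(whites(im,(240,85,280,255),140),ci,.012)
# grip blob
m=np.zeros(im.shape[:2],np.uint8);m[150:205,240:282]=(im[150:205,240:282].max(2)<45)*255
rect(m,ci,.024)
```

```text
((455.044189453125, 357.88763427734375), (162.57217407226562, 17.894168853759766), 69.62169647216797) [[418.3999938964844, 284.79998779296875], [435.1000061035156, 278.6000061035156], [491.70001220703125, 431.0], [475.0, 437.20001220703125]]
((457.4029541015625, 361.1055603027344), (38.676544189453125, 21.47637176513672), 67.28303527832031) [[440.0, 347.3999938964844], [459.79998779296875, 339.1000061035156], [474.79998779296875, 374.79998779296875], [455.0, 383.1000061035156]]
```

View pics/c1z.png

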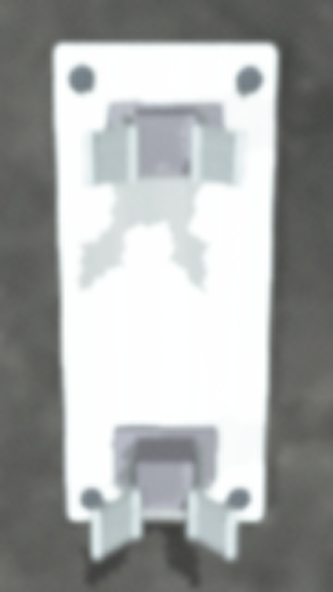

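Run:
```python
from h import *
w=np.load('w1.npy');ci=camera_info('wrist');ci['rvec'],ci['tvec']=w[:3],w[3:]
z=np.array([[81,80],[249,80],[92,497],[239,497],[54,43],[279,43],[67,520],[266,520]])/3.7+[210,90]-.36
P=onplane(ci,z,.010)[:,:2]*1000
for k in (0,4):
    Q=P[k:k+4];print(np.round(Q,1).tolist(),'c',Q.mean(0)); d=(Q[0]+Q[1]-Q[2]-Q[3])/2;print(np.linalg.norm(d),np.rad2deg(np.arctan2(d[1],d[0])),np.linalg.norm(Q[0]-Q[1]))
# clip tops from top-cam: holes
```

```text
[[390.5, 195.5], [430.5, 222.5], [464.1, 86.3], [503.9, 113.1]] c [447.26863079 154.32763412]
131.7048045877771 123.94212548807724 48.30239493603547
[[378.6, 199.8], [431.7, 235.6], [461.8, 74.7], [516.1, 111.3]] c [447.05917633 155.32472241]
150.23811081983732 123.89675842436259 64.03101403337358
```

Run:
```python
from h import *
ci=camera_info('top')
# corners of plate in a_topz (x4 zoom, offset 145,180)
z=np.array([[344,322],[393,404],[583,280],[535,201]])/4+[145,180]-.375
Q=onplane(ci,z,.010)[:,:2]*1000;print(Q,Q.mean(0));d=(Q[0]+Q[1]-Q[2]-Q[3])/2;print(np.linalg.norm(d),np.rad2deg(np.arctan2(d[1],d[0])),np.linalg.norm(Q[0]-Q[1]))
```

```text
[[427.73082644 234.28749797]
 [375.46008553 200.63501127]
 [458.94786521  77.71431941]
 [510.58445162 110.12198256]] [443.1808072 155.6897028]
148.93040052161308 123.94891383387444 62.16687394840172
```

Run:
```python
from h import *
q=qdown(np.deg2rad(69.7-90))
move_ptp([.4544,.3608,.06],q)
print(move_l([.4544,.3608,.004],feed=.08,contact_N=8), observe()['ee_pos'])
move_gripper(0.0)
o=observe();print(o['clock'],o['ee_pos'],o['gripper_width'],o['ft_force'])
move_l([.4544,.3608,.16],feed=.15)
wait(.1)
o=observe();print(o['clock'],o['ee_pos'],o['gripper_width'],o['ft_force'])
for n in ('top','wrist'):
    cv2.imwrite(f'pics/d_{n}.png',grab_frame(n)[:,:,::-1])
a=cv2.imread('pics/d_top.png')[190:310,120:300]; cv2.imwrite('pics/d_topz.png',cv2.resize(a,None,fx=4,fy=4,interpolation=cv2.INTER_CUBIC))
```

```text
False [0.45459015 0.36095472 0.00402069]
7.9667 [0.45519602 0.3613433  0.00496343] 0.2682501220073275 [ 0.63653348 -0.28720536  2.68737051]
9.2583 [0.45353968 0.36018911 0.15839198] 0.267388349527593 [ 0.64163917  0.13933131 -1.65361671]
```

View pics/d_topz.png

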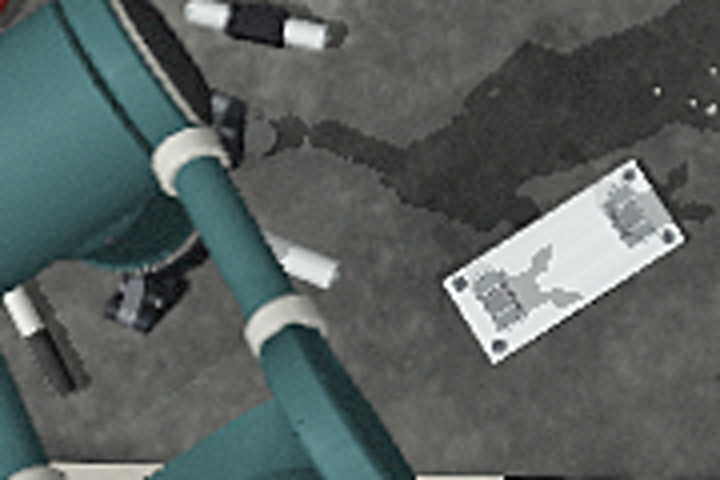

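View pics/d_wrist.png

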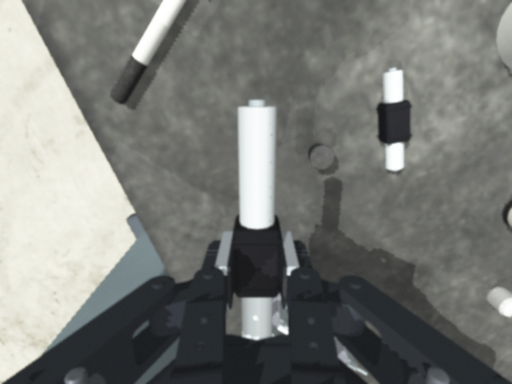

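Run:
```python
from h import *
a=cv2.imread('pics/d_wrist.png')[95:350,200:320]; cv2.imwrite('pics/d_wz.png',cv2.resize(a,None,fx=2.3,fy=2.3,interpolation=cv2.INTER_CUBIC))
ci=camera_info('wrist');o=observe();q=np.array(o['orientation']);Rt=R.from_quat(q[[1,2,3,0]])
p=np.array(o['ee_pos'])
ax=p[2]+.007
for uv,dz in [((257,107),.009),((257,107),0),((257,101),0),((257,338),.009),((257,338),0),((257,338),-.009),((257,216),.012),((257,228),.012),((257,297),.012)]:
    P=onplane(ci,[uv],ax+dz)[0]; print(uv,dz,np.round(Rt.inv().apply(P-p)*1000,1))
print(o['joint_positions'],p)
```

```text
(257, 107) 0.009 [  0.5 -75.3 -16.1]
(257, 107) 0 [  0.5 -74.9  -7.1]
(257, 101) 0 [  0.5 -77.5  -7.1]
(257, 338) 0.009 [  0.5  50.9 -15.9]
(257, 338) 0 [ 0.5 60.3 -6.9]
(257, 338) -0.009 [ 0.5 69.6  2.1]
(257, 216) 0.012 [  0.5 -25.9 -19. ]
(257, 228) 0.012 [  0.5 -19.7 -19. ]
(257, 297) 0.012 [  0.5  20.2 -19. ]
[6.28144110e-01 1.42571645e-01 1.88728582e+00 4.06842903e-06
 1.11390779e+00 9.82427717e-01] [0.45381035 0.36036736 0.15876396]
```

View pics/d_wz.png

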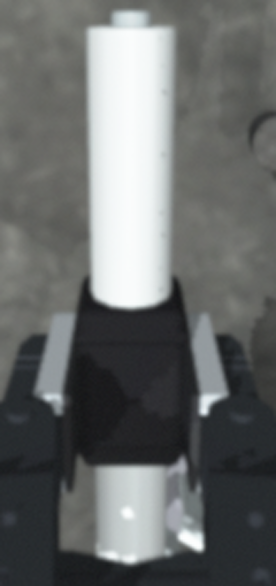

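Run:
```python
from h import *
q=qdown(np.deg2rad(33.9))
move_ptp([.4455,.1553,.14],q)
move_l([.4455,.1553,.075],feed=.1)
wait(.15)
o=observe();print(o['clock'],o['ee_pos'],o['gripper_width'],o['ft_force'],o['moment'])
for n in ('top','wrist','scene'):
    cv2.imwrite(f'pics/e_{n}.png',grab_frame(n)[:,:,::-1])
a=cv2.imread('pics/e_top.png')[190:310,180:340]; cv2.imwrite('pics/e_topz.png',cv2.resize(a,None,fx=4,fy=4,interpolation=cv2.INTER_CUBIC))
a=cv2.imread('pics/e_scene.png')[130:260,250:400]; cv2.imwrite('pics/e_scz.png',cv2.resize(a,None,fx=4,fy=4,interpolation=cv2.INTER_CUBIC))
```

```text
11.4833 [0.4463807  0.1555713  0.07594115] 0.2665691731871217 [ 0.37220038  0.61373132 -1.1592257 ] [-0.01512898 -0.01347292 -0.00780194]
```

View pics/e_topz.png

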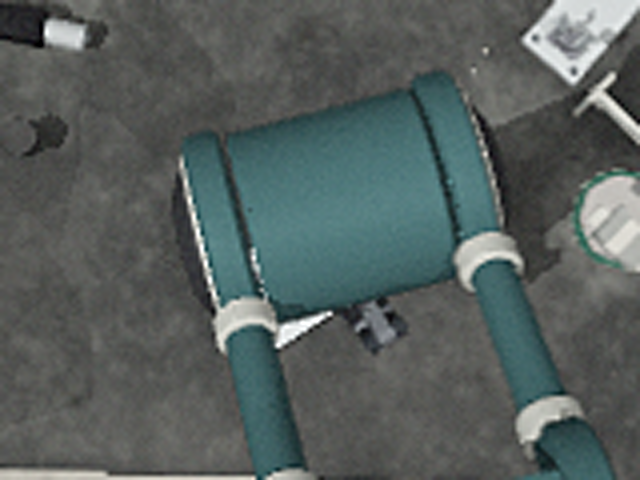

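View pics/e_scz.png

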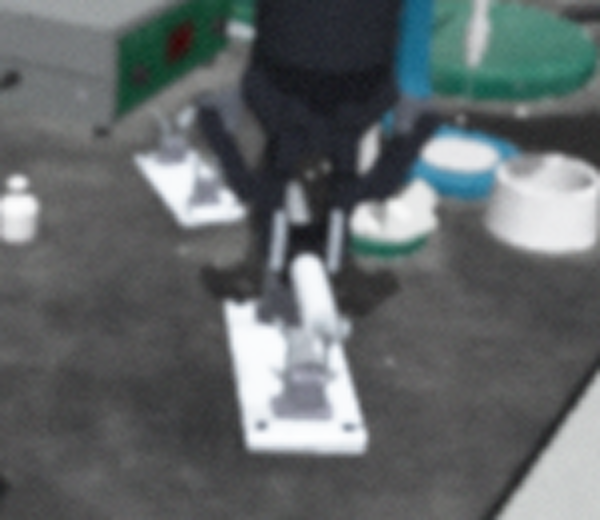

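View pics/e_wrist.png

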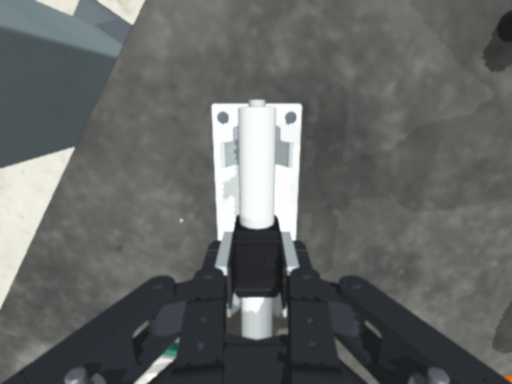

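Run:
```python
from h import *
ci=camera_info('wrist');o=observe();q=np.array(o['orientation']);Rt=R.from_quat(q[[1,2,3,0]])
p=np.array(o['ee_pos'])
for uv,z in [((223,117),.01),((290,117),.01),((211.5,103.5),.01),((302,103.5),.01),((257,106),p[2]+.016)]:
    P=onplane(ci,[uv],z)[0]; print(uv,np.round(Rt.inv().apply(P-p)*1000,1))
```

```text
(223, 117) [-23.7 -64.9  65.6]
(290, 117) [ 23.8 -64.8  65.6]
(211.5, 103.5) [-31.4 -74.1  65.6]
(302, 103.5) [ 31.9 -74.   65.6]
(257, 106) [  0.3 -75.5 -16. ]
```

Run:
```python
from h import *
for z,c in ((.058,None),(.050,45),(.045,45),(.041,45),(.038,45),(.035,40)):
    r=move_l([.4455,.1553,z],feed=.03,contact_N=c) if c else move_l([.4455,.1553,z],feed=.06)
    o=observe();print(z,r,round(o['clock'],2),np.round(o['ee_pos'],4),np.round(o['ft_force'],1),np.round(o['moment'],2),round(o['gripper_width'],3))
for n in ('wrist','scene'):
    cv2.imwrite(f'pics/f_{n}.png',grab_frame(n)[:,:,::-1])
a=cv2.imread('pics/f_scene.png')[130:260,250:400]; cv2.imwrite('pics/f_scz.png',cv2.resize(a,None,fx=4,fy=4,interpolation=cv2.INTER_CUBIC))
```

```text
0.058 False 12.07 [0.4447 0.155  0.0571] [ 0.4  0.5 -1.1] [ 0.    0.04 -0.01] 0.267
0.05 False 12.48 [0.4468 0.1556 0.0515] [-1.8 -0.6  7.2] [-0.19  0.26  0.02] 0.266
0.045 False 12.8 [0.4468 0.1553 0.0462] [-1.6 -1.2  5.8] [-0.28  0.13 -0.02] 0.27
0.041 False 13.08 [0.4459 0.1553 0.0406] [ 3.2  0.  -5.1] [-0.06 -0.42 -0.02] 0.266
0.038 False 13.33 [0.4463 0.1556 0.0389] [ 0.  -1.   5.4] [-0.03  0.09 -0.05] 0.264
0.035 False 13.58 [0.4464 0.1556 0.0387] [-9.9 -3.3 29.1] [-0.56  1.76  0.02] 0.271
```

View pics/f_scz.png

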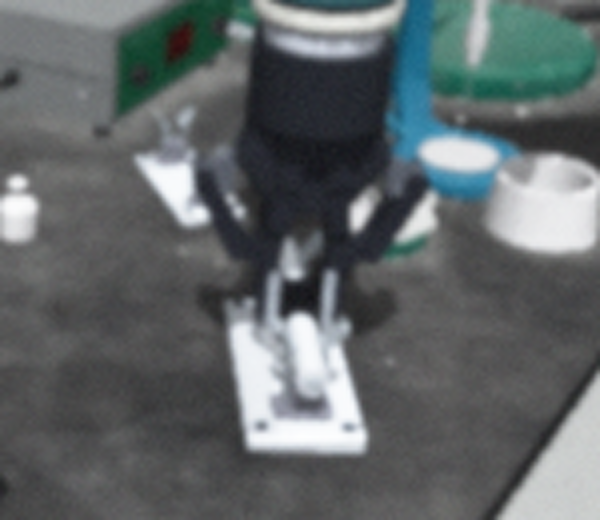

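View pics/f_wrist.png

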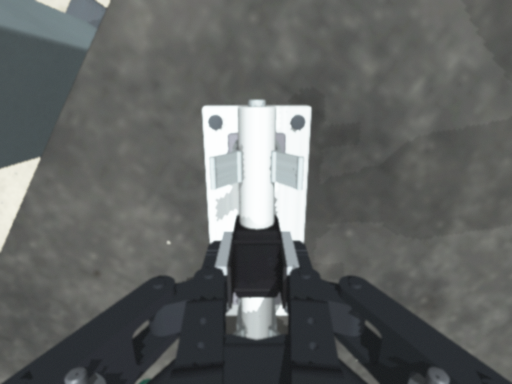

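Run:
```python
from h import *
move_l([.4460,.1555,.0385],feed=.03)
o=observe();print(np.round(o['ee_pos'],4),np.round(o['ft_force'],1))
move_gripper(.6)
o=observe();print(np.round(o['ee_pos'],4),np.round(o['ft_force'],1),o['gripper_width'])
print(move_l([.446,.1555,.16],feed=.12,contact_N=8))
wait(.2)
o=observe();print(o['clock'],np.round(o['ee_pos'],4),np.round(o['ft_force'],1))
for n in ('wrist','scene'):
    cv2.imwrite(f'pics/g_{n}.png',grab_frame(n)[:,:,::-1])
ci=camera_info('wrist');np.save('w3.npy',np.r_[ci['rvec'],ci['tvec']])
a=cv2.imread('pics/g_scene.png')[150:260,270:390]; cv2.imwrite('pics/g_scz.png',cv2.resize(a,None,fx=5,fy=5,interpolation=cv2.INTER_CUBIC))
```

```text
[0.4461 0.1556 0.0389] [-1.8  0.2  6.9]
[0.4457 0.1554 0.0381] [ 0.4 -0.1 -0.1] 0.6029887868624085
False
15.7 [0.4454 0.1553 0.1591] [0.5 0.2 0.6]
```

View pics/g_scz.png

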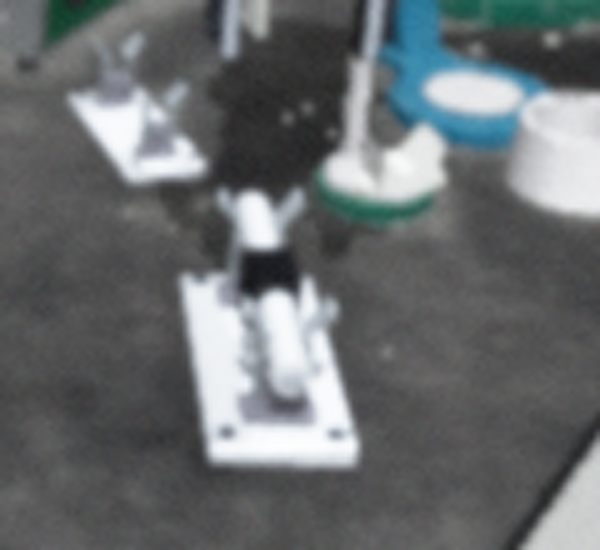

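View pics/g_wrist.png

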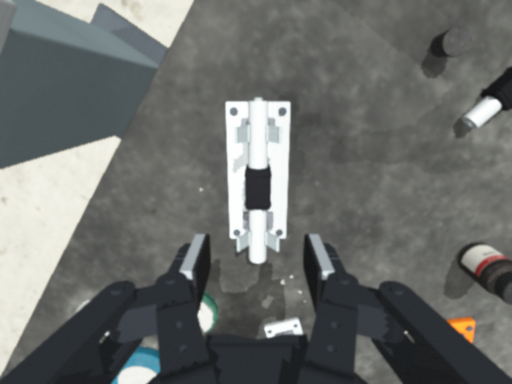

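Run:
```python
from h import *
a=np.deg2rad(123.9);u=np.array([np.cos(a),np.sin(a),0]);c=np.array([.4462,.1553,.046])
w=np.load('w3.npy');cw=camera_info('wrist');cw['rvec'],cw['tvec']=w[:3],w[3:]
cs=camera_info('scene')
im=cv2.imread('pics/g_wrist.png');sc=cv2.imread('pics/g_scene.png')
vis=cv2.resize(sc[150:260,270:390],None,fx=5,fy=5,interpolation=cv2.INTER_CUBIC)
for dz,col in ((0,(0,0,255)),(.015,(0,255,0))):
  for s in (.08,.02,-.02,-.08):
    p=proj(cs,c+s*u+[0,0,dz])[0]; cv2.circle(vis,tuple(int(v) for v in (p-[270,150]+.5)*5),5,col,2)
cv2.imwrite('pics/g_v.png',vis)
cv2.imwrite('pics/g_w.png',cv2.resize(im[85:275,215:305],None,fx=3,fy=3,interpolation=cv2.INTER_CUBIC))
```

```text
(no output)
```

View pics/g_v.png

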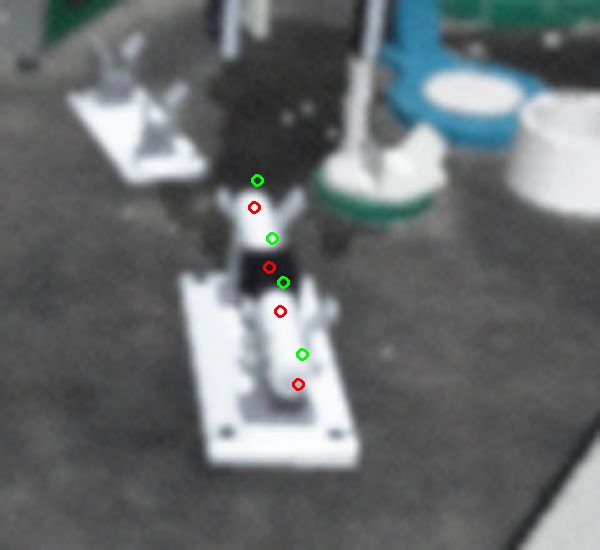

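View pics/g_w.png

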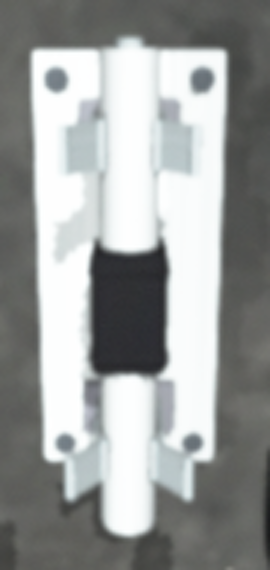

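Run:
```python
from h import *
w=np.load('w3.npy');ci=camera_info('wrist');ci['rvec'],ci['tvec']=w[:3],w[3:]
a=np.deg2rad(123.9);u=np.array([np.cos(a),np.sin(a),0]);v=np.array([-u[1],u[0],0])
for n,uv,z in [('holeT',(129.5,79),.01),('holeB',(129,442),.01),('gripT',(129,252),.058),('gripB',(129,373),.058),('barT',(129,47),.055),('barTpin',(129,39),.046),('barB',(129,533),.046)]:
    P=onplane(ci,[np.array(uv)/3+[215,85]],z)[0];print(n,np.round([P@u*1000,P@v*1000],1))
```

```text
holeT [ -55.5 -458.2]
holeB [-188.3 -458.1]
gripT [-102.  -457.8]
gripB [-140.3 -457.9]
barT [ -44.4 -457.8]
barTpin [ -42.4 -457.8]
barB [-204.7 -458. ]
```

Run:
```python
from cell import *
print(sign_off(), observe()['clock'])
```

```text
the job is handed in; nothing more can be done
the job is handed in; nothing more can be done
```

The long bar is pressed down into both clips of the larger white stand. I let go of it and lifted the arm clear before handing the job in, at about 16 s of the 29 s. The short bar, the orange stand and the small white stand were not touched.

**Pressing:** The force on the tool fell off as the bar snapped in, then rose to 29 N as it bottomed out. The bar's axis stopped about 45.7 mm up, against 46 mm fully home. The highest force reading I took was 29 N.

**After letting go:**
- **Seating:** In the scene picture both bar ends match the seated height rather than the 61 mm unsnapped one.
- **Grip:** It lies within about 1 mm of midway between the clips.
- **Sideways:** The bar is within about 0.5 mm of the stand's centre line.

**Disagreements:**
- The top and wrist cameras differed by about 4 mm on the positions of the bar and the stand, so I used values in between.
- In the last wrist picture the bar's ends put its middle about 2 mm off the stand's centre along its length, while the grip put it within 1 mm. I centred on the grip, as asked.

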